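Run the glue press down by its spinner handle

TASK

Two boards lie stacked for gluing in the small grey screw press. With the fingertips lightly against the side of the handwheel's upright black handle, push it round its circle, clockwise seen from above, until the press's foot meets the wood, and then about half a turn more so that the sprung foot nips the stack. Only push the handle, never grip it; do not shift or lift the boards or disturb the other things, and finish clear of the press.

Things in the scene. Friction and masses are not known exactly. Their poses are not given: they have to be found in the camera images.
- press: C-frame bench press of grey-painted cast iron, bolted down. Origin on the table directly below the screw axis; x points from the open throat back to its column, z up. Flange 170 x 110 x 16 mm (x -58 to +112 mm), bright anvil top at z 19 mm, arm top at z 158 mm, nut on it up to z 168 mm; column from x 57 to 101 mm, 40 mm wide. Only the wheel and its handle stand higher than 170 mm. The screw has a right-hand thread of 8 mm lead.
- wheel_centre (a point): point on the vertical axis of the three-spoked dark steel handwheel, level with the top of its rim (rim diameter 145 mm outside, bar 13 mm thick; hub nut 11 mm above the rim's top). 216.5 mm above the table at handwheel = 0; it sinks 8 mm with each clockwise turn, together with the handle. Until the foot meets the wood, the foot's underside is 148.5 mm below this point.
- spinner: upright black handle on the wheel's rim, revolving freely on its bolt, about 19 mm across and 45 mm tall; its circle about the wheel's axis has 55 mm radius. Origin on its axis at its lower end, 2 mm above the rim's top. Pushing it takes about 1 to 2 N. The wheel stays where it is left.
- handwheel (a joint): turning of the handwheel in rad, growing clockwise seen from above (lowers the foot 1.273 mm per rad); 0 is the screw fully up, stop at 18. The foot meets the stack at about 8.64.
- foot_spring (a joint): how far the round sprung foot (44 mm across, below the arm, on the screw's end) has been pushed up its shank, in m: 0 while it hangs free, 0.010 at its stop; half a turn after touching it is 0.004. Spring 2 N/mm with 6 N preload.
- foot: the same round foot; origin at the centre of its underside
- lower_board: wooden offcut 45 x 160 x 19 mm lying on the anvil across the throat; origin at the centre of its underside, y along its length
- upper_board: wooden offcut 38 x 120 x 19 mm with a mitred end, lying on the lower board; origin at the centre of its underside. Its top is 57 mm above the table.
- pencil: red pencil, 9 x 158 mm, on the table in front of the press; bystander
- spring_clamp: orange spring clamp, 66 x 104 x 16 mm, beside the press; bystander
- glue_bottle: upright white glue bottle, 63 mm round, 186 mm tall; bystander
- tape_measure: yellow tape measure, 35 x 87 x 64 mm; bystander
- masking_tape: roll of masking tape, 100 mm round, 24 mm high; bystander
- wax_tin: flat tin, 71 mm round, 25 mm high; bystander
- mug: white mug, 82 mm round, 94 mm high; bystander

How it is judged (in metres and radians):
On the way:
1. with the fingertips pushing the handle, the foot comes to bear on the upper board (contact force between the fingers and spinner above 0.2 N and contact force between foot and upper_board above 2 N), for 0.02 s.
At the end, for the whole second after the job is handed in: The foot presses on the stack with its spring squeezed between 1.6 and 7.2 mm (about 0.2 to 0.9 turn after touching), the wheel is at rest, each board is within 8 mm and every bystander within 20 mm of where it stood (value of joint foot_spring between 0.0016 and 0.0072 m and contact force between foot and upper_board above 4 N and contact force between upper_board and lower_board above 4 N and velocity of joint handwheel between -0.05 and 0.05 rad/s and distance of each of lower_board, upper_board from where it was at the start of the episode below 0.008 m and distance of each of pencil, spring_clamp, glue_bottle, tape_measure, masking_tape, wax_tin, mug from where it was at the start of the episode below 0.02 m).
It fails at once if the handle is gripped or shoved hard (more than 25 N) (contact force between the fingers and spinner above 25 N).
It fails at once if a board is shifted or lifted by more than 10 mm (distance of any of lower_board, upper_board from where it was at the start of the episode above 0.01 m).
It fails at once if the fingers touch the boards (contact force between the fingers and lower_board above 0.5 N or contact force between the fingers and upper_board above 0.5 N).
It fails at once if a bystander is moved by more than 25 mm (distance of any of pencil, spring_clamp, glue_bottle, tape_measure, masking_tape, wax_tin, mug from where it was at the start of the episode above 0.025 m).
It also fails if it takes over 64 s, if anything falls off the work surface, if the arm or the gripper's body presses on something with over 40 N, if the wrist force passes 120 N, or if a joint passes its speed limit or range.

ROBOT

A 6-joint arm with a two-finger parallel gripper is mounted at the origin on a cart in front of the work surface, level with it; the furniture and walls round the work are solid. World frame = base frame: x ahead of the robot, y to its left, z up, the work surface at z = 0. Lengths are in m, angles in degrees, forces in N, time in s.
With the tool pointing down it reaches from about 0.275 to 0.75 m from the base axis. Payload 10.2 kg.
Tool frame: the origin (TCP) lies midway between the tips of the shut fingers; the grasp point (between the pads) lies 19 mm behind it (robot.pinch_z is the distance from the TCP to the grasp point, in m); z points along the fingers, y is the line along which they close (so a half turn about z gives the same grasp; the last joint's range is limited). The gripper opens to 85 mm and grips with 20 to 120 N. Pads are 22 mm wide; open, the fingers measure 114 mm over their backs; the gripper's body (76 mm by 85 mm) begins 54 mm behind the grasp point. The pads swing forward as they close: fully open they stand 13 mm farther back than shut.
Start: joints at [51.772, 17.928, 85.812, -0, 76.261, -12.8], TCP at [0.225, 0.474, 0.231] pointing down, gripper open.
Joint ranges: [-168.41, 168.41], [-55.51, 124.54], [10.69, 146.95], [-70.63, 250.63], [1, 178], [-165.06, 165.06]. Speed limits (degrees/s): [136.94, 136.94, 172.46, 180, 180, 180].

INTERFACE

Orientations are given as [roll, pitch, yaw] about the fixed x, y, z axes, in that order (R = Rz(yaw) Ry(pitch) Rx(roll)).
In Python, from bench import robot, cams gives the robot as it stands.
- The arm moves only by the tool step_arm, never from a script. Its argument "targets" is a list of rows, each a list of 2 entries, a list of its own where there are three numbers: the shift along the tool's x, y, z in mm, then the turn about the tool's z in degrees. In form: [[[x, y, z], roll], ...]. A call has 1 to 12 rows; each row shifts and turns the commanded pose from where the row before left it, along the tool's axes as they then stand; what a row does not reach is not made up. A row lasts 1/8 s, in which the tool goes at most 62.5 mm and 10.7 degrees, less where a joint would pass 70% of its speed; a pose out of reach is approached as far as the arm can. A call with a gripper value outside its range is refused whole. "gripper" is the finger opening in mm, from 0 to 85.4, set as the call begins (left out, the last holds). The fingers move at their own pace and stop on an object; "grip_force" is the grip in N (left out, the last holds). Time passes only in rows, so rows that do not move let the fingers close. It gives the time, the measured TCP pose, the force, the opening and the grip force at its end, in the units of the state.
- robot.observe(): the state, without advancing time (a new reading comes with each control period).
- cams.read_camera(name): name is "scene" or "top"; returns (picture, depth): 480x640x3 uint8, red, green, blue; 480x640 float32, m along the optical axis (not along the pixel's ray), 0 where there is no reading.
- cams.camera_model(name): a dict with "camera_matrix" (3x3 intrinsics, pixels), "R" (3x3) and "t" (3): a world point X has camera coordinates R X + t. Camera axes: x right, y down, z forward; pixel columns grow to the right and rows downward; lengths in m; the calibration is good to about 2 mm. A picture is of the moment at which its call begins. camera_model takes no time and is no camera call.
- robot.sign_off(): hands the job in; it is judged then, once.
The state is a dict: "t": time; "joint_positions": joint angles; "joint_velocities": joint speeds; "tau": joint torques, N m; "eef_pos": TCP position; "orientation": TCP orientation; "force": force on the tool from outside, world axes, zero at the start; "moment": the same for the moment, N m; "gripper_width": opening from 0.0 (shut) to 1.0 (fully open); "gripper_force": force on a finger pad.
Only numpy, scipy, OpenCV 4.12 (cv2) and the standard library are available. Lean on these libraries where they do the work, as an engineer would, in place of code of your own. Each camera call takes 0.05 s, during which the arm holds its last target. There are 200 camera calls.

## Working session

There is one attempt and no reset: what is moved stays moved. The work goes in short steps, Python scripts to look and compute and a tool call to move; the robot and the scene stay as the last step left them, time stands still between calls to the robot, and variables do not carry over. Pictures are saved under pics/ and viewed, at most 10 in all, crops included, and the job is handed in when it is done.

Besides the shell and the picture viewer there is one more tool, called after ">>>" as name([rows], argument=value, ...), one row to a line, values as JSON. step_arm: Moves the arm, as the interface text tells. Its arguments: {"type":"object","properties":{"targets":{"type":"array","items":{"type":"array"}},"gripper":{"type":"number"},"grip_force":{"type":"number"}},"required":["targets"]}

```bash
ls; mkdir -p pics; python3 - <<'E'
from bench import robot,cams
import cv2,numpy as np
print(robot.observe())
for n in ("scene","top"):
    p,d=cams.read_camera(n); cv2.imwrite(f"pics/{n}0.png",p[:,:,::-1]); np.save(f"pics/{n}0.npy",d)
    print(n,cams.camera_model(n))
E
```

```text
pics
{'t': 0.0, 'joint_positions': array([ 5.17731603e+01,  1.79599578e+01,  8.58562499e+01,  1.68617779e-03,
        7.62601421e+01, -1.28009472e+01]), 'joint_velocities': array([-0.00184757, -0.01149035,  0.01517855, -0.06246061,  0.05818147,
       -0.01635763]), 'tau': array([ 2.81576858e-04, -4.12270045e+01, -2.59741974e+01, -1.65814808e-04,
        4.11391142e-03, -1.99728157e-05]), 'eef_pos': array([0.22524904, 0.47392808, 0.23071577]), 'orientation': array([-1.79925911e+02, -1.85131188e-02,  1.54573694e+02]), 'force': array([ 0.28609637,  0.07948579, -0.84219024]), 'moment': array([-0.00953238,  0.02000985, -0.0198583 ]), 'gripper_force': 0.0, 'gripper_width': 1.0003675982486149}
scene {'camera_matrix': array([[588.74788635,   0.        , 321.21146008],
       [  0.        , 588.74788635, 232.72115322],
       [  0.        ,   0.        ,   1.        ]]), 'R': array([[ 0.06886721, -0.99758814,  0.00867217],
       [-0.89017827, -0.06537203, -0.45089816],
       [ 0.45037757,  0.02333232, -0.89253328]]), 't': array([0.00978816, 0.57776706, 1.61361327])}
top {'camera_matrix': array([[475.01238396,   0.        , 325.29077354],
       [  0.        , 475.01238396, 239.40461847],
       [  0.        ,   0.        ,   1.        ]]), 'R': array([[-0.40893494, -0.91253391,  0.00735356],
       [-0.8892671 ,  0.39667334, -0.22771535],
       [ 0.20488101, -0.09966004, -0.97369998]]), 't': array([0.2463492 , 0.55008771, 1.18765082])}
```

View pics/top0.png

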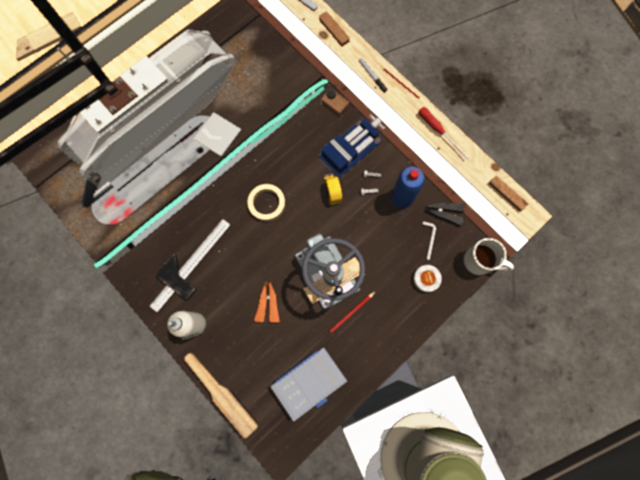

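View pics/scene0.png

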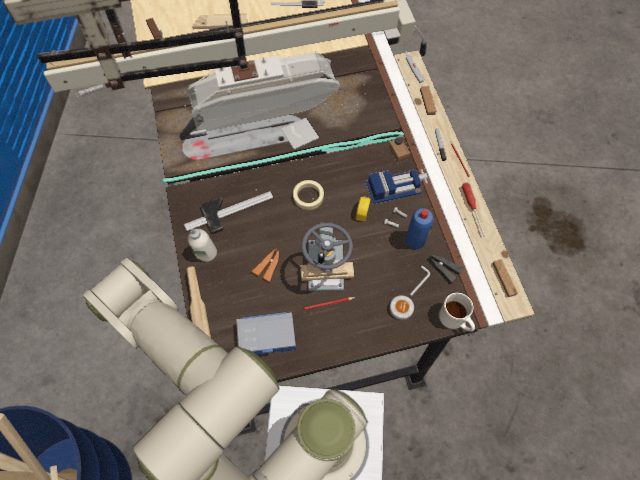

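The two pictures show the press in mid-table: wheel near pixel (333,268) in top and (327,246) in scene, with the pencil in front and the clamp to its left. Next I fit the rim from depth and look closer.

```bash
cat > h.py <<'E'
import numpy as np,cv2
from bench import robot,cams
def cloud(n,d):
    m=cams.camera_model(n);K=m["camera_matrix"];v,u=np.mgrid[:480,:640]
    P=np.stack([(u-K[0,2])/K[0,0]*d,(v-K[1,2])/K[1,1]*d,d],-1)
    return (P-m["t"])@m["R"]
def proj(n,X):
    m=cams.camera_model(n);p=(np.atleast_2d(X)@m["R"].T+m["t"])@m["camera_matrix"].T
    return p[:,:2]/p[:,2:]
E
python3 - <<'E'
from h import *
from scipy.optimize import least_squares
ims=[]
for n,(u,v) in (("scene",(327,250)),("top",(333,270))):
    P=cloud(n,np.load(f"pics/{n}0.npy"))[v-50:v+50,u-50:u+50].reshape(-1,3)
    a=P[(P[:,2]>.195)&(P[:,2]<.225)]
    f=least_squares(lambda q:np.hypot(a[:,0]-q[0],a[:,1]-q[1])-q[2],[*a[:,:2].mean(0),.066],loss="soft_l1",f_scale=.004,bounds=([-1,-1,.06],[1,1,.072]))
    print(n,len(a),f.x,np.percentile(a[:,2],[50,90]))
    h=P[P[:,2]>.235]; print("high",len(h),h[:40:4].round(3).tolist())
    im=cv2.imread(f"pics/{n}0.png")[v-50:v+50,u-50:u+50]; ims.append(cv2.resize(im,(400,400),interpolation=cv2.INTER_CUBIC))
cv2.imwrite("pics/crop.png",np.hstack(ims))
E
```

```text
scene 894 [0.50109897 0.0306851  0.06267776] [0.21092352 0.21669632]
high 88 [[-0.213, 0.01, 1.701], [-0.213, 0.01, 1.701], [-0.213, 0.01, 1.701], [-0.213, 0.01, 1.701], [-0.213, 0.01, 1.701], [0.459, 0.042, 0.254], [0.453, 0.041, 0.261], [0.449, 0.046, 0.262], [0.449, 0.036, 0.264], [0.444, 0.043, 0.265]]
top 1411 [0.50119912 0.02680972 0.06267744] [0.21137775 0.2153347 ]
high 93 [[0.347, 0.125, 1.28], [0.347, 0.125, 1.28], [0.347, 0.125, 1.28], [0.347, 0.125, 1.28], [0.347, 0.125, 1.28], [0.347, 0.125, 1.28], [0.455, 0.035, 0.255], [0.454, 0.038, 0.256], [0.451, 0.03, 0.251], [0.452, 0.04, 0.262]]
```

View pics/crop.png

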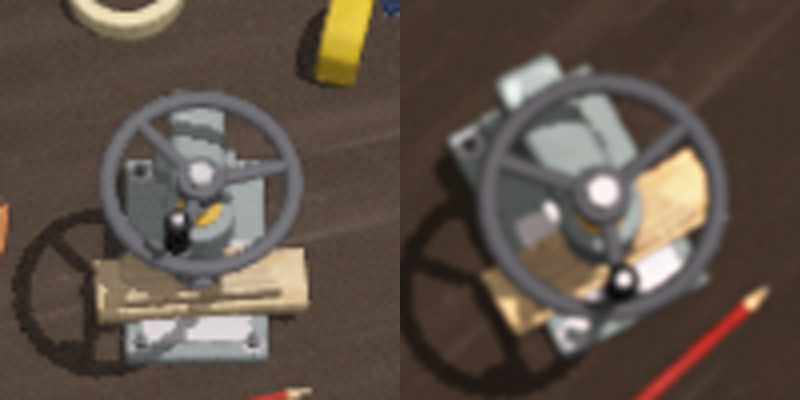

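Left is scene, right is top. Hub at crop (200,172) / (603,193) and black handle at (177,225) / (622,280): on the robot's side at about (0.449, 0.041), hub at about (0.501, 0.029). Raise, square the tool up (yaw 90), shut the fingers.

>>> step_arm([
  [[0,0,-16],10.6],
  [[0,0,-16],10.6],
  [[0,0,-16],10.6],
  [[0,0,-16],10.6],
  [[0,0,-16],10.6],
  [[0,0,-16],10.6],
  [[0,0,0],1],
  [[0,0,0],0],
], gripper=0, grip_force=20)

```text
t: 1.1
eef_pos: [0.2253, 0.474, 0.3264]
orientation: [-179.9, 0.1, 90.2]
force: [0.2, -0.0, -0.6]
gripper_width: -0.002
gripper_force: 0.0
```

```bash
python3 - <<'E'
from h import *
# hub, handle top, and reference heights from the initial clouds
for n in ("scene","top"):
    P=cloud(n,np.load(f"pics/{n}0.npy")).reshape(-1,3); r=np.hypot(P[:,0]-.501,P[:,1]-.029)
    hub=P[(r<.012)&(P[:,2]>.215)&(P[:,2]<.24)]
    hd=P[(r<.09)&(P[:,2]>.258)&(P[:,2]<.28)]
    print(n,"hub",len(hub),np.median(hub,0),"handle",len(hd),np.median(hd,0),hd.mean(0))
    for lo,hi,R in ((-.01,.01,.25),(.045,.07,.1),(.145,.165,.1)):
        q=P[(r<R)&(P[:,2]>lo)&(P[:,2]<hi)]; print(len(q),np.median(q[:,2]))
E
```

```text
scene hub 40 [0.50124547 0.02991602 0.22157962] handle 12 [0.44873799 0.044787   0.26156086] [0.44802728 0.04426058 0.26157388]
14287 -0.00029453268439388105
318 0.055983175966248314
240 0.1579197584612545
top hub 78 [0.50107854 0.02884394 0.2201199 ] handle 21 [0.44903138 0.03970631 0.25998153] [0.44894457 0.03988121 0.25996629]
21392 0.0001222839079975904
307 0.05718021991862524
479 0.15861697501944094
```

>>> step_arm([
  [[-47.4,22.9,0],0],
  [[-47.4,22.9,0],0],
  [[-47.4,22.9,0],0],
  [[-47.4,22.9,0],0],
  [[-47.4,22.9,0],0],
  [[-47.4,22.9,0],0],
  [[-47.4,22.9,0],0],
  [[-47.4,22.9,0],0],
  [[-47.4,22.9,0],0],
  [[-47.4,22.9,0],0],
  [[0,0,0],0],
])

```text
t: 2.48
eef_pos: [0.4547, -0.0025, 0.3258]
orientation: [-179.9, -0.0, 89.9]
force: [-1.1, 0.7, 0.5]
gripper_width: -0.003
gripper_force: 0.0
```

```bash
cat >> h.py <<'E'
def rimz(n,d,c=(.501,.029)):
    P=cloud(n,d).reshape(-1,3); r=np.hypot(P[:,0]-c[0],P[:,1]-c[1])
    q=P[(r>.0635)&(r<.0685)&(P[:,2]>.185)&(P[:,2]<.23)]
    return len(q),np.percentile(q[:,2],[50,75,90]).round(4)
E
python3 - <<'E'
from h import *
for n in ("scene","top"):
    print(n,rimz(n,np.load(f"pics/{n}0.npy")))
E
```

```text
scene (263, array([0.2111, 0.2138, 0.2161]))
top (407, array([0.2119, 0.2135, 0.2144]))
```

The rim sits about 2–3 mm below its "fully up" height, so the start is near 2 rad. The target rim height is about 201.3 mm, roughly 570° away. Lower behind the handle.

>>> step_arm([
  [[0,0,0],0],
  [[0,0,25],0],
  [[0,0,25],0],
  [[0,0,25],0],
  [[0,0,15],0],
  [[0,0,10],0],
  [[0,0,0],0],
])

```text
t: 3.35
eef_pos: [0.4539, 0.0007, 0.2271]
orientation: [-180.0, -0.0, 90.1]
force: [-0.6, -0.1, 0.1]
gripper_width: -0.001
gripper_force: 0.0
```

```bash
python3 - <<'E'
from h import *
print(robot.observe()['eef_pos'])
# arc rows: tool x=+Y, tool y=+X ; circle r 55 from angle 214 clockwise, 10 deg rows
a=np.radians(214-10*np.arange(37)); X=55*np.c_[np.sin(a),np.cos(a)]
print(np.diff(X,axis=0).round(1).tolist())
p,d=cams.read_camera("top"); cv2.imwrite("pics/t1.png",cv2.resize(p[200:330,250:420,::-1],(680,520)))
E
```

```text
[0.45388757 0.00067573 0.22709264]
[[8.4, -4.6], [9.1, -3.1], [9.5, -1.5], [9.6, 0.2], [9.4, 1.8], [9.0, 3.4], [8.2, 4.9], [7.2, 6.3], [6.0, 7.5], [4.6, 8.4], [3.1, 9.1], [1.5, 9.5], [-0.2, 9.6], [-1.8, 9.4], [-3.4, 9.0], [-4.9, 8.2], [-6.3, 7.2], [-7.5, 6.0], [-8.4, 4.6], [-9.1, 3.1], [-9.5, 1.5], [-9.6, -0.2], [-9.4, -1.8], [-9.0, -3.4], [-8.2, -4.9], [-7.2, -6.3], [-6.0, -7.5], [-4.6, -8.4], [-3.1, -9.1], [-1.5, -9.5], [0.2, -9.6], [1.8, -9.4], [3.4, -9.0], [4.9, -8.2], [6.3, -7.2], [7.5, -6.0]]
```

View pics/t1.png

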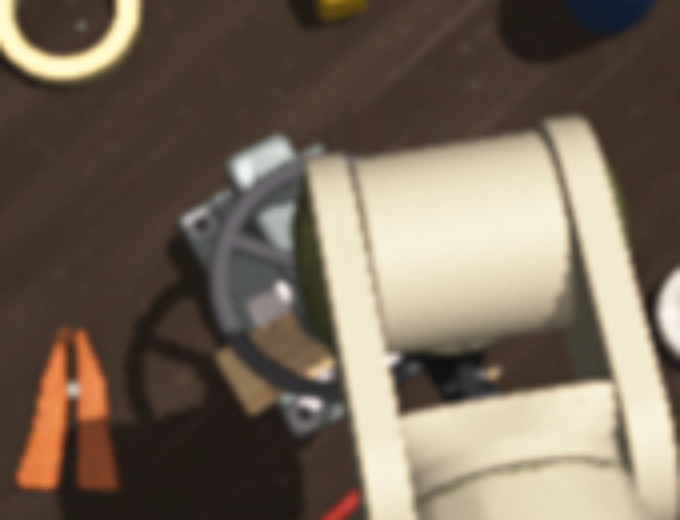

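The wheel is partly hidden by the wrist at about (450,230) and the boards are undisturbed; the fingers are at about 211° on the handle's circle. Begin the arc.

>>> step_arm([
  [[4.3,-2.1,0],0],
  [[4.4,-2,0],0],
  [[4.6,-1.3,0],0],
  [[4.7,-1.2,0],0],
  [[9.6,-0.8,0],0],
  [[9.6,0.8,0],0],
  [[9.3,2.5,0],0],
  [[8.7,4.1,0],0],
  [[7.9,5.5,0],0],
  [[6.8,6.8,0],0],
  [[5.5,7.9,0],0],
  [[4.1,8.7,0],0],
])

```text
t: 4.9
eef_pos: [0.4837, 0.08, 0.2272]
orientation: [-180.0, -0.0, 90.0]
force: [-1.7, -0.6, -0.7]
gripper_width: -0.001
gripper_force: 0.7
```

```bash
python3 - <<'E'
from h import *
o=robot.observe();e=o['eef_pos']-[.501,.029,0];print(e,np.hypot(*e[:2]),np.degrees(np.arctan2(e[1],e[0])),o['force'])
ims=[]
for n,(u,v) in (("scene",(327,250)),("top",(333,270))):
    p,d=cams.read_camera(n);print(rimz(n,d));ims.append(cv2.resize(p[v-50:v+50,u-50:u+50,::-1],(400,400)))
cv2.imwrite("pics/c2.png",np.hstack(ims))
E
```

```text
[-0.01731978  0.05096234  0.22721748] 0.053825034778726924 108.7705610218101 [-1.69775212 -0.56175667 -0.65993441]
(152, array([0.2085, 0.2117, 0.2141]))
(79, array([0.2104, 0.2116, 0.2132]))
```

View pics/c2.png

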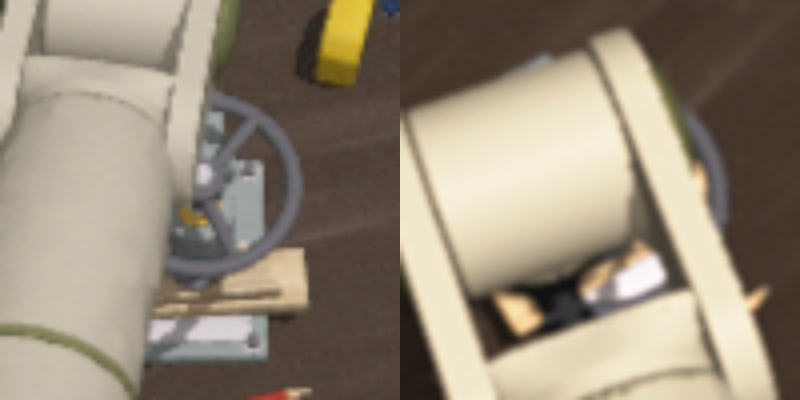

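Spokes have moved to (255,125) and (230,245), the rim is about 2 mm lower, and the tool is at 109° on the 54 mm circle: the handle is being pushed. Continue.

>>> step_arm([
  [[2.6,9.3,0],0],
  [[0.8,9.6,0],0],
  [[-0.8,9.6,0],0],
  [[-2.5,9.3,0],0],
  [[-4.1,8.7,0],0],
  [[-5.5,7.9,0],0],
  [[-6.8,6.8,0],0],
  [[-7.9,5.5,0],0],
  [[-8.7,4.1,0],0],
  [[-9.3,2.5,0],0],
  [[-9.6,0.8,0],0],
  [[-9.6,-0.8,0],0],
])

```text
t: 6.5
eef_pos: [0.5564, 0.0174, 0.2273]
orientation: [-180.0, -0.0, 90.0]
force: [0.3, 2.2, -0.6]
gripper_width: -0.001
gripper_force: 0.8
```

>>> step_arm([
  [[-9.3,-2.5,0],0],
  [[-8.7,-4.1,0],0],
  [[-7.9,-5.5,0],0],
  [[-6.8,-6.8,0],0],
  [[-5.5,-7.9,0],0],
  [[-4.1,-8.7,0],0],
  [[-2.5,-9.3,0],0],
  [[-0.8,-9.6,0],0],
])

```text
t: 7.5
eef_pos: [0.5013, -0.0276, 0.2273]
orientation: [180.0, 0.0, 90.0]
force: [1.3, 0.1, -0.4]
gripper_width: -0.003
gripper_force: 0.7
```

```bash
cat > m.py <<'E'
from h import *
import sys
o=robot.observe();e=o['eef_pos']-[.501,.029,0];print(o['t'],e,np.hypot(*e[:2]),np.degrees(np.arctan2(e[1],e[0])),o['force'])
ims=[]
for n,(u,v) in (("scene",(327,250)),("top",(333,270))):
    p,d=cams.read_camera(n);print(rimz(n,d));ims.append(cv2.resize(p[v-50:v+50,u-50:u+50,::-1],(400,400)))
    P=cloud(n,d).reshape(-1,3);r=np.hypot(P[:,0]-.501,P[:,1]-.029)
    for R,lo,hi in ((.012,.195,.24),):
        q=P[(r<R)&(P[:,2]>lo)&(P[:,2]<hi)];print("hub",len(q),np.median(q[:,2]) if len(q) else 0)
    q=P[(abs(r-.055)<.015)&(P[:,2]>.235)&(P[:,2]<.28)]
    if len(q):print("handle",len(q),np.median(q,0),np.percentile(q[:,2],80))
cv2.imwrite(f"pics/{sys.argv[1]}.png",np.hstack(ims))
E
python3 m.py c3
```

```text
7.5 [ 0.00033814 -0.05655564  0.22731422] 0.056556649961895085 -89.65743780937136 [ 1.31828785  0.07888049 -0.42698292]
(12, array([0.2045, 0.2076, 0.2081]))
hub 0 0
(212, array([0.2055, 0.207 , 0.2081]))
hub 83 0.21333764712996245
handle 18 [ 0.4780795  -0.01791373  0.25080549] 0.2534720507867561
```

View pics/c3.png

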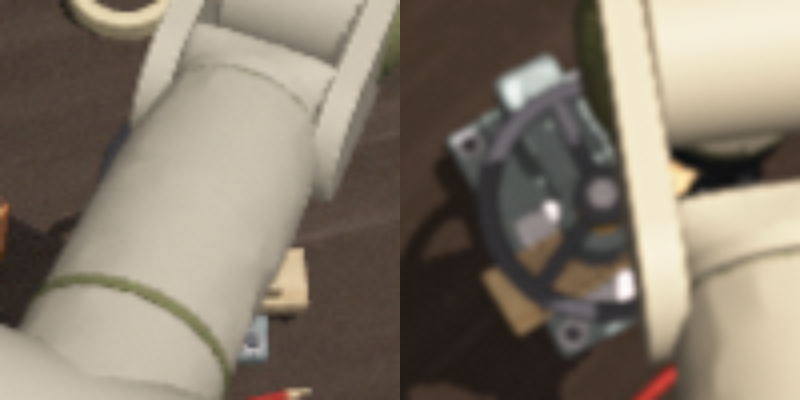

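Top view: handle now at 244°, spokes turned, boards in place; the rim is about 6.5 mm lower. About 280° more.

>>> step_arm([
  [[1.3,-9.6,0],0],
  [[3,-9.3,0],0],
  [[4.1,-8.7,0],0],
  [[5.5,-7.9,0],0],
  [[6.8,-6.8,0],0],
  [[7.9,-5.5,0],0],
  [[8.7,-4.1,0],0],
  [[9.3,-2.5,0],0],
  [[9.6,-0.8,0],0],
  [[9.6,0.8,0],0],
  [[9.3,2.5,0],0],
  [[8.7,4.1,0],0],
])

```text
t: 9.1
eef_pos: [0.4544, 0.057, 0.2273]
orientation: [-180.0, 0.0, 90.0]
force: [-0.4, -3.7, -1.1]
gripper_width: -0.002
gripper_force: 1.7
```

>>> step_arm([
  [[7.9,5.5,0],0],
  [[6.8,6.8,0],0],
  [[5.5,7.9,0],0],
  [[4.1,8.7,0],0],
  [[2.5,9.3,0],0],
  [[0.8,9.6,0],0],
  [[-0.8,9.6,0],0],
  [[-2.5,9.3,0],0],
])

```text
t: 10.1
eef_pos: [0.5216, 0.0805, 0.2272]
orientation: [-180.0, -0.0, 90.0]
force: [-0.9, 1.1, -1.4]
gripper_width: -0.002
gripper_force: 0.8
```

```bash
python3 m.py c4
```

```text
10.1 [0.02061479 0.05151108 0.22723591] 0.05548297720916633 68.1886566123637 [-0.94739655  1.13607412 -1.41987973]
(162, array([0.2004, 0.2023, 0.2054]))
hub 57 0.20815561472102231
(100, array([0.2015, 0.203 , 0.2042]))
hub 85 0.208516595115649
handle 1 [0.4973036  0.089598   0.27904175] 0.2790417508564061
```

Rim about 203 mm, i.e. the foot is already bearing. About 80° more.

>>> step_arm([
  [[-4.1,8.7,0],0],
  [[-5.5,7.9,0],0],
  [[-6.8,6.8,0],0],
  [[-7.9,5.5,0],0],
  [[-8.7,4.1,0],0],
  [[-9.3,2.5,0],0],
  [[-9.6,0.8,0],0],
  [[-4.8,0,0],0],
  [[-3.5,0,0],0],
  [[0,0,0],0],
  [[0,0,0],0],
])

```text
t: 11.58
eef_pos: [0.5573, 0.0203, 0.2275]
orientation: [180.0, 0.0, 90.0]
force: [0.3, -0.4, 0.1]
gripper_width: 0.003
gripper_force: 0.0
```

>>> step_arm([
  [[3,0,0],0],
  [[5,0,0],0],
  [[5,0,0],0],
  [[0,0,-20],0],
  [[0,0,-50],0],
  [[0,0,-50],0],
  [[30,-30,0],0],
  [[50,-40,0],0],
  [[50,-40,0],0],
  [[50,-40,0],0],
  [[50,-40,0],0],
  [[0,0,0],0],
])

```text
t: 13.08
eef_pos: [0.3687, 0.2613, 0.3479]
orientation: [179.9, -0.0, 90.3]
force: [1.2, -1.0, 0.7]
gripper_width: 0.003
gripper_force: 0.0
```

```bash
python3 m.py c5
```

```text
13.075 [-0.13228302  0.23231588  0.34790451] 0.26733774064308274 119.65762551984969 [ 1.18235563 -1.01110261  0.68496028]
(247, array([0.1983, 0.201 , 0.2039]))
hub 54 0.20594177947624617
handle 36 [5.47580969e-01 1.85934913e-04 2.41066579e-01] 0.24439933770319006
(377, array([0.1996, 0.201 , 0.2021]))
hub 84 0.2072635057574203
handle 56 [ 0.5469137  -0.00280301  0.24462392] 0.24712365816644905
```

View pics/c5.png

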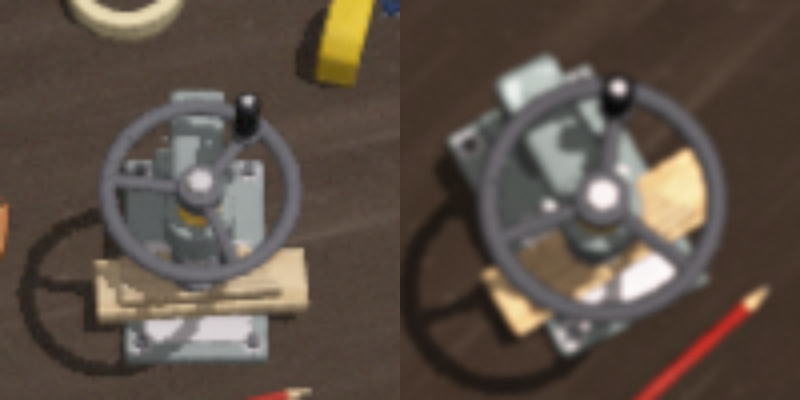

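The press is clear. The handle rests at −35° (crop (247,110) / (617,92)), after a total turn of about 562°. Rim height is about 201.3 mm, so the spring squeeze is about 4 mm, and the boards and bystanders sit where they were.

```bash
python3 -c "
from bench import robot
print(robot.sign_off())"
```

```text
the job is handed in; nothing more can be done
None
```

I pushed the handle about 562° clockwise, without gripping it, and handed the job in. By camera depth the foot's spring is squeezed about 4 mm on the stack; the boards and the things near the press look unmoved in the last picture and the arm is clear, but sign-off returned no verdict.

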